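# Release the ratchet of a tilting board holder and lay its frame flat

### The job

The circuit board holder on the bench stands tilted up on its ratchet. Press the pawl's pedal down until the pawl clicks over and stays out of the teeth, then push the frame down by its round bar until it lies flat on the rubber rests, leaving the pawl out. Nothing needs gripping or lifting: do not touch the circuit board itself, do not swing the frame further up, and leave the loose things around the holder where they are.

Things in the scene. Friction and masses are not known exactly. Their poses are not given: they have to be found in the camera images.
- stand: Grey base of the holder, fixed, 250 x 235 mm. Origin on the bench under its middle; x runs from the hinge end to the rests, y left, z up. In this frame: the frame's hinge axis is along y at x -100, z 68 mm; the ratchet sector and pawl are on the -y side (y -114 mm); the pawl's pivot axis is along y at x -19, z 78 mm; the rubber-topped rests are at x 85, y +-74 mm.
- frame (a joint): Tilt of the frame above level, rad: 0 = flat on the rests, growing as the far end rises (limit 1.15). Starts at 0.57 to 0.8. Stiff hinge: it stays where left; with the pawl out, 3 to 8 N down on the bar lowers it. With the pawl in it stops, with a little spring, at the next tooth below (stops at 0.20, 0.54, 0.88); upwards the teeth click past.
- push_bar (a point): Middle of the frame's push bar, on its axis: round aluminium tube, 16 mm diameter, 186 mm long along the stand's y, at the frame's free end, 200 mm from the hinge axis. With the frame flat it is 68 mm above the bench, 100 mm from the stand's origin along its x.
- pawl (a joint): Angle of the pawl, rad: 0 = nose fully in the teeth (up to 0.13 when it sits on a tooth's ramp), 0.44 = pressed out against its stop. A sprung detent holds it in or out: past about 0.23 it snaps out and stays. The pedal takes about 4 to 5 N.
- pedal (a point): Middle of the top of the pawl's pedal: ribbed dark steel plate 36 mm (stand's x) x 30 mm (y) x 6 mm, outside the stand on its -y side, on a lever 55 mm from the pawl's pivot towards the rests. Pawl in: lever 0.2 rad above level, this point 92 mm high, at x 34, y -167 mm of the stand. Pawl out: 0.24 rad below level, the point 24 mm lower.
- board_centre (a point): Middle of the top of the green circuit board, 100 mm (along the frame) x 130 mm (across), fixed in the frame, its centre 90 mm from the hinge axis, its far edge 60 mm short of the push bar's axis. Not to be touched.
- spool: Loose: upright spool of solder, 58 mm diameter, 45 mm high; origin under its centre.
- flux: Loose: small amber bottle, 34 mm diameter, 75 mm high; origin under its centre.
- driver: Loose: small screwdriver lying, 130 mm long; origin under its middle, x along it towards the blade.
- meter: Loose: dark hand-held multimeter lying, 140 x 72 x 32 mm; origin under its centre, x along its length.
- tweezers: Loose: steel tweezers lying, about 120 mm long, 7 mm high; origin under their middle, x towards the points.
- cutters: Loose: side cutters lying, about 130 mm long, 14 mm high; origin under their middle, x towards the jaws.
- tray: Loose: grey parts tray with four compartments, 120 x 85 x 28 mm; origin under its centre.

How it is judged (in metres and radians):
On the way, in this order (a step that is already met when the one before it is completed fails the run):
1. the pawl is pressed out of the teeth while the frame still stands tilted (value of joint pawl above 0.33 rad and value of joint frame above 0.35 rad), for 0.2 s.
2. the frame is pushed down flat (value of joint frame below 0.03 rad and value of joint pawl above 0.33 rad), for 0.2 s.
At the end, for the whole second after the job is handed in: The frame lies flat on its rests (tilt under 0.03 rad, at rest), the pawl is still out of the teeth (over 0.33 rad) and every loose thing is within 30 mm of where it stood (all of step 2 and velocity of joint frame between -0.05 and 0.05 rad/s and distance of each of spool, flux, driver, meter, tweezers, cutters, tray from where it was at the start of the episode below 0.03 m); the robot touches nothing.
It fails at once if the circuit board is touched (over 1 N) (contact force between any of the fingers, the arm and board above 1 N).
It fails at once if the frame is swung further up (tilt over 0.9 rad) (value of joint frame above 0.9 rad).
It fails at once if a loose thing is lifted or shoved more than 30 mm (distance of any of spool, flux, driver, meter, tweezers, cutters, tray from where it was at the start of the episode above 0.03 m).
It also fails if it takes over 40 s, if anything falls off the work surface, if the arm or the gripper's body presses on something with over 40 N, if the wrist force passes 120 N, or if a joint passes its speed limit or range.

### The arm

A 6-joint arm with a two-finger parallel gripper is mounted at the origin on the work surface. World frame = base frame: x ahead of the robot, y to its left, z up, the work surface at z = 0. Lengths are in m, angles in degrees, forces in N, time in s.
With the tool pointing down it reaches from about 0.25 to 0.725 m from the base axis. Payload 9.7 kg.
Tool frame: the origin (TCP) lies at the very end of the fingers, on their centre line; the grasp point (between the pads) lies 19 mm behind it (bot.grip_point_offset is the z of the grasp point in the tool frame, in m); z points along the fingers, x is the direction in which the jaws open and shut, and the axes are right-handed (so a half turn about z gives the same grasp; the last joint's range is limited). The gripper opens to 85 mm and grips with 20 to 120 N. Pads are 22 mm wide; open, the fingers measure 114 mm over their backs; the gripper's body (76 mm by 85 mm) begins 54 mm behind the grasp point. The pads swing forward as they close: fully open they stand 13 mm farther back than shut.
Start: joints at [73.453, 4.979, 10.078, 95.1, 0, 90], TCP at [0.157, 0.527, 0.231] pointing down, gripper open.
Joint ranges: [-179.16, 179.16], [-48.56, 103.87], [-65.8, 70.77], [-126.05, 130.52], [-82.76, 87.17], [-180, 180]. Speed limits (degrees/s): [127.2, 127.2, 147.25, 180, 180, 180].

### API

Orientations are given as [roll, pitch, yaw] about the fixed x, y, z axes, in that order (R = Rz(yaw) Ry(pitch) Rx(roll)).
In Python, from workcell import get_obs, viewer, job_done, bot gives the robot as it stands.
- The arm moves only by the shell command python3 -m handwheel 'ROWS' [FORCE]. ROWS is JSON, a list of rows, each a list of 5 numbers: the closure, from 0 (fully open) to 1 (shut), then the shift along the world's x, y, z in m, then the turn about the world's z in degrees. A call has 1 to 5 rows; each row is the pose to reach, as a shift and turn from the pose measured when the call began; what a row does not reach only later rows make up. A row lasts 1/10 s, in which the tool goes at most 50 mm and 8.59 degrees, less where a joint would pass 70% of its speed; a pose out of reach is approached as far as the arm can. A call with a gripper value outside its range is refused whole. The fingers move at their own pace and stop on an object; FORCE is the grip in N (left out, the last holds). Time passes only in rows, so rows that repeat a pose let the fingers close. It gives the time, the measured TCP pose, the force and the opening at its end, in the units of the state.
- get_obs(): the state, without advancing time (a new reading comes with each control period).
- viewer.camera(name): name is "scene" or "side" or "wrist"; returns a dict with "color" (400x640x3 uint8, blue, green, red), "K" (3x3 intrinsics, pixels), "dist_coeffs" ([k1, k2, p1, p2, k3] as OpenCV has them; the pictures are not rectified), "origin" and "orientation" of the camera in the world. Camera axes: x right, y down, z forward; pixel columns grow to the right and rows downward; lengths in m; the calibration is good to about 2 mm. A picture is of the moment at which its call begins. There is no depth.
- job_done(): hands the job in, once; it reports no verdict.
The state is a dict: "time": time; "q": joint angles; "qd": joint speeds; "joint_efforts": joint torques, N m; "ee_pos": TCP position; "tcp_rot": TCP orientation; "wrist_force": force on the tool from outside, world axes, zero at the start; "torque": the same for the moment, N m; "opening": finger opening in m.
Only numpy, scipy, OpenCV 4.12 (cv2) and the standard library are available. Lean on these libraries where they do the work, as an engineer would, in place of code of your own. Each camera call takes 0.05 s, during which the arm holds its last target.

## Working session

There is one attempt and no reset: what is moved stays moved. The work goes in short steps, Python scripts to look and compute and a shell command to move; the robot and the scene stay as the last step left them, time stands still between calls to the robot, and variables do not carry over. Pictures are saved under pics/ and viewed, and the job is handed in when it is done.

```bash
mkdir -p pics; ls; python3 - <<'E'
from workcell import get_obs, viewer, bot
import cv2
print(get_obs())
for n in ("scene","side","wrist"):
    c=viewer.camera(n); cv2.imwrite(f"pics/{n}0.png",c["color"]); print(n,c["K"],c["dist_coeffs"],c["origin"],c["orientation"])
E
```

```text
pics
{'time': 0.0, 'q': array([ 7.34507195e+01,  5.01242923e+00,  1.00340893e+01,  9.50981913e+01,
       -6.84133131e-04,  8.99997477e+01]), 'qd': array([ 0.00619605,  0.04332058, -0.03931931,  0.12123428,  0.04846625,
       -0.07763903]), 'joint_efforts': array([-1.08900284e-03, -5.20381200e+01,  4.64808512e+01,  1.59188057e-02,
       -4.18628656e-05,  4.35396018e-06]), 'ee_pos': array([0.15660263, 0.52700469, 0.23056704]), 'tcp_rot': array([1.79999316e+02, 7.65311849e-02, 7.34509718e+01]), 'wrist_force': array([-0.49882336,  0.09475213, -0.78633403]), 'torque': array([ 0.05455979, -0.01304286, -0.05784211]), 'opening': 0.08571807861606182}
scene [[384.26334073   0.         320.09499772]
 [  0.         384.26334073 201.58647118]
 [  0.           0.           1.        ]] [0.02572251 0.         0.         0.         0.        ] [ 0.8192734  -0.47575111  0.66681748] [-136.28336502   -0.7325009    33.12359273]
side [[385.57871288   0.         321.09795328]
 [  0.         385.57871288 197.89613281]
 [  0.           0.           1.        ]] [-0.03684004  0.          0.          0.          0.        ] [ 0.38842778 -0.5591602   0.79228456] [-139.92235756   -0.24399217  -15.66344717]
wrist [[328.42872321   0.         320.64325364]
 [  0.         328.42872321 199.66104947]
 [  0.           0.           1.        ]] [-0.04934741  0.          0.          0.          0.        ] [0.08213743 0.54944595 0.37395938] [1.62137031e+02 1.19883942e-01 7.34658852e+01]
```

View pics/scene0.png

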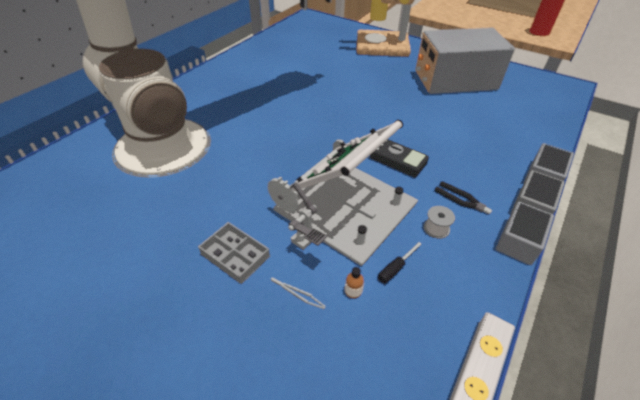

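View pics/side0.png

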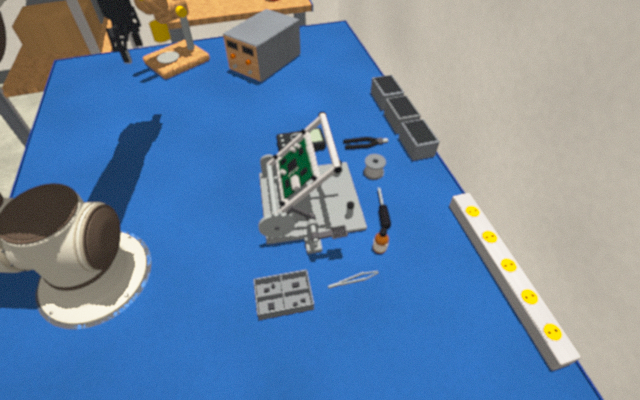

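View pics/wrist0.png

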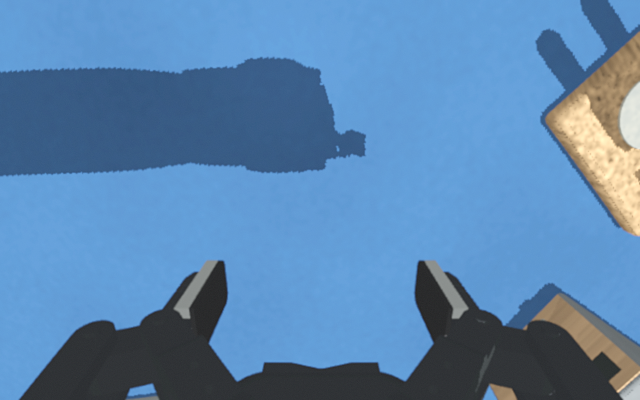

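The scene view shows the holder around pixel (345,200), with the pedal near (310,237). In the side view it is around (310,200), with the pedal near (314,240). I'll enlarge both.

```bash
python3 - <<'E'
import cv2
a=cv2.imread("pics/scene0.png")[110:270,250:450]; cv2.imwrite("pics/scene0z.png",cv2.resize(a,None,fx=3.75,fy=3.75,interpolation=cv2.INTER_CUBIC))
a=cv2.imread("pics/side0.png")[105:265,230:400]; cv2.imwrite("pics/side0z.png",cv2.resize(a,None,fx=3.75,fy=3.75,interpolation=cv2.INTER_CUBIC))
E
```

```text
(no output)
```

View pics/scene0z.png

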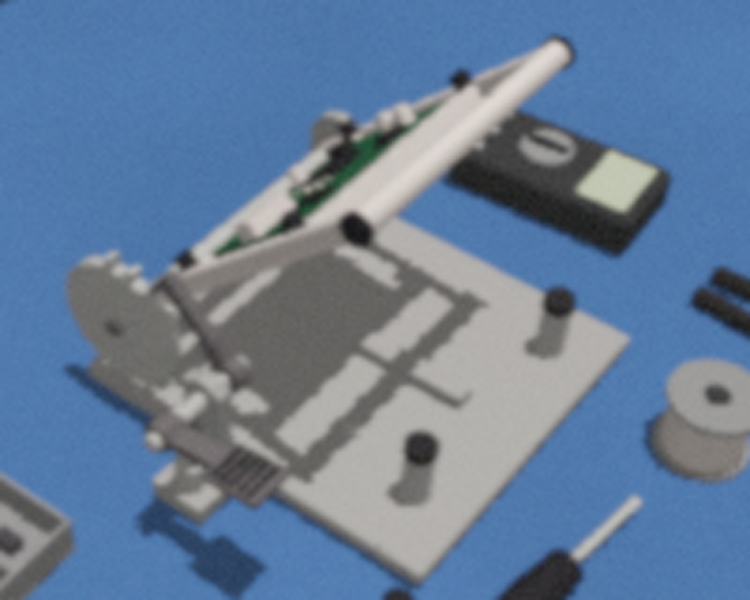

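View pics/side0z.png

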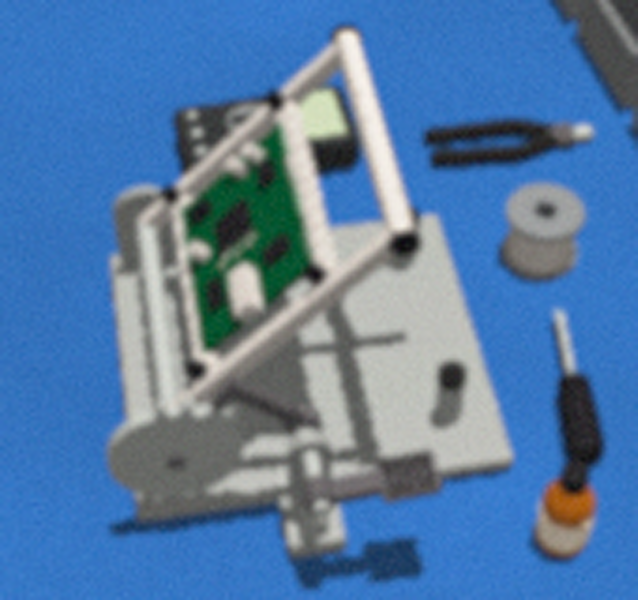

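```bash
cat > h.py <<'E'
import numpy as np, cv2
from scipy.spatial.transform import Rotation as R
def proj(c,P):
    Rw=R.from_euler('xyz',c["orientation"],degrees=True).as_matrix()
    Pc=(np.asarray(P)-c["origin"])@Rw
    return cv2.projectPoints(Pc,np.zeros(3),np.zeros(3),np.array(c["K"]),np.array(c["dist_coeffs"]))[0].reshape(-1,2)
def ws(p,P):
    c,s=np.cos(p[2]),np.sin(p[2]); P=np.atleast_2d(P)
    return np.c_[p[0]+c*P[:,0]-s*P[:,1],p[1]+s*P[:,0]+c*P[:,1],P[:,2]]
def bar(t,y): return [-.1+.2*np.cos(t),y,.068+.2*np.sin(t)]
E
cat > fit.py <<'E'
from h import *
from workcell import viewer
from scipy.optimize import least_squares
cs={n:viewer.camera(n) for n in("scene","side")}
off=dict(scene=(250,110),side=(230,105))
obs=[("scene","c-",418,580),("scene","c+",630,338),("scene","r-",420,437),("scene","r+",558,290),("scene","ped",248,470),("scene","b-",357,228),("scene","b+",563,50),
("side","c-",512,460),("side","c+",437,213),("side","r-",453,370),("side","ped",410,473),("side","b-",403,240),("side","b+",347,35)]
def pts(p):
    return {"c-":[.125,-.1175,p[4]],"c+":[.125,.1175,p[4]],"r-":[.085,-.074,p[5]],"r+":[.085,.074,p[5]],"ped":[.034,-.167,.092],"b-":bar(p[3],-.093),"b+":bar(p[3],.093)}
def res(p):
    d=pts(p);r=[]
    for n,k,u,v in obs:
        r.append(proj(cs[n],ws(p,d[k]))[0]-(off[n][0]+u/3.75,off[n][1]+v/3.75))
    return np.ravel(r)
s=least_squares(res,[.45,0,0,.7,.01,.05],loss='soft_l1')
print(s.x,np.degrees(s.x[2])); print([(o[0],o[1],*np.round(e,1)) for o,e in zip(obs,s.fun.reshape(-1,2)if len(s.fun)==26 else [])])
d=pts(s.x)
print("ped",ws(s.x,d["ped"]),"bar",ws(s.x,bar(s.x[3],0)),"barflat",ws(s.x,bar(0,0)))
E
python3 fit.py
```

```text
[ 0.54323088  0.07937291 -0.08426987  0.76635233  0.01097149  0.06451132] -4.828307803849139
[('scene', 'c-', np.float64(2.9), np.float64(1.5)), ('scene', 'c+', np.float64(1.0), np.float64(1.0)), ('scene', 'r-', np.float64(0.2), np.float64(0.5)), ('scene', 'r+', np.float64(-0.2), np.float64(0.2)), ('scene', 'ped', np.float64(-1.8), np.float64(-1.1)), ('scene', 'b-', np.float64(-0.6), np.float64(0.6)), ('scene', 'b+', np.float64(-3.1), np.float64(0.9)), ('side', 'c-', np.float64(1.9), np.float64(-1.2)), ('side', 'c+', np.float64(0.3), np.float64(-0.5)), ('side', 'r-', np.float64(-0.7), np.float64(-1.8)), ('side', 'ped', np.float64(-0.9), np.float64(-2.1)), ('side', 'b-', np.float64(0.1), np.float64(-0.2)), ('side', 'b+', np.float64(-1.4), np.float64(0.5))]
ped [[ 0.56305381 -0.08989626  0.092     ]] bar [[0.58716345 0.07566193 0.20670238]] barflat [[0.64287602 0.0709559  0.068     ]]
```

```bash
cat > tri.py <<'E'
from h import *
from scipy.optimize import least_squares
def tri(cams,obs):
    f=lambda P: np.ravel([proj(c,[P])[0]-o for c,o in zip(cams,obs)])
    s=least_squares(f,[.55,0,.1]); return s.x,np.round(s.fun,1)
E
python3 - <<'E'
from tri import *
from workcell import viewer
cs=[viewer.camera(n) for n in("scene","side")]
for k,a,b in [("ped",(248,470),(410,473)),("b-",(357,228),(403,240)),("b+",(563,50),(347,35)),("c-",(418,580),(512,460)),("c+",(630,338),(437,213)),("r-",(420,437),(453,370))]:
    print(k,*tri(cs,[np.array((250,110))+np.array(a)/3.75,np.array((230,105))+np.array(b)/3.75]))
E
```

```text
ped [ 0.56526843 -0.08857365  0.0858265 ] [-0.5  0.9 -0.3 -1.2]
b- [ 0.5794054  -0.0155212   0.20617833] [-0.2  0.4 -0.1 -0.5]
b+ [0.59951147 0.17180905 0.20719632] [-0.3  0.6 -0.  -0.8]
c- [ 0.6517194  -0.0500969   0.01247617] [-0.2  0.3 -0.1 -0.5]
c+ [0.67531416 0.18233066 0.0148893 ] [-0.2  0.4 -0.1 -0.5]
r- [ 0.62171438 -0.00472981  0.06622729] [-0.5  1.  -0.2 -1.3]
```

The pedal is at about (0.563, -0.088, 0.088), probably on a tooth's ramp. The tilt is about 0.77 and the stand's yaw about -6°. I'll shut the gripper, rise and swing over.

```bash
python3 -m handwheel '[[1,0,0,0.04,5],[1,0.0,-0.03,0.08,10.5],[1,0.03,-0.07,0.09,10.5],[1,0.06,-0.11,0.09,10.5],[1,0.09,-0.15,0.09,10.5]]' 40
python3 -m handwheel '[[1,0.03,-0.04,0,0],[1,0.06,-0.08,0,0],[1,0.09,-0.12,0,0],[1,0.12,-0.16,0,0],[1,0.15,-0.20,0,0]]'
python3 -m handwheel '[[1,0.03,-0.04,0,0],[1,0.06,-0.08,0,0],[1,0.09,-0.12,0,0],[1,0.12,-0.16,0,0],[1,0.14,-0.20,0,0]]'
```

```text
time: 0.85
ee_pos: [0.2466, 0.3767, 0.3217]
tcp_rot: [180.0, -0.0, 84.0]
wrist_force: [0.4, 0.1, 0.1]
opening: 0.012
time: 1.35
ee_pos: [0.3965, 0.1759, 0.3219]
tcp_rot: [179.9, -0.1, 84.0]
wrist_force: [0.9, 1.2, -0.1]
opening: -0.0001
time: 1.85
ee_pos: [0.5378, -0.0261, 0.3214]
tcp_rot: [179.9, -0.1, 84.0]
wrist_force: [1.0, 1.0, -0.7]
opening: 0.0006
```

```bash
python3 -m handwheel '[[1,0.01,-0.03,0,0],[1,0.024,-0.066,-0.02,0],[1,0.024,-0.066,-0.06,0],[1,0.024,-0.066,-0.10,0],[1,0.024,-0.066,-0.12,0]]'
python3 - <<'E'
from workcell import viewer
import cv2
for n in ("scene","side","wrist"):
    a=viewer.camera(n)["color"]
    if n=="scene":a=cv2.resize(a[110:270,250:450],None,fx=3.75,fy=3.75)
    if n=="side":a=cv2.resize(a[105:265,230:400],None,fx=3.75,fy=3.75)
    cv2.imwrite(f"pics/{n}1.png",a)
E
```

```text
time: 2.35
ee_pos: [0.5607, -0.0925, 0.1975]
tcp_rot: [-179.8, -0.1, 84.0]
wrist_force: [-0.1, 0.4, 0.2]
opening: -0.0001
```

View pics/scene1.png

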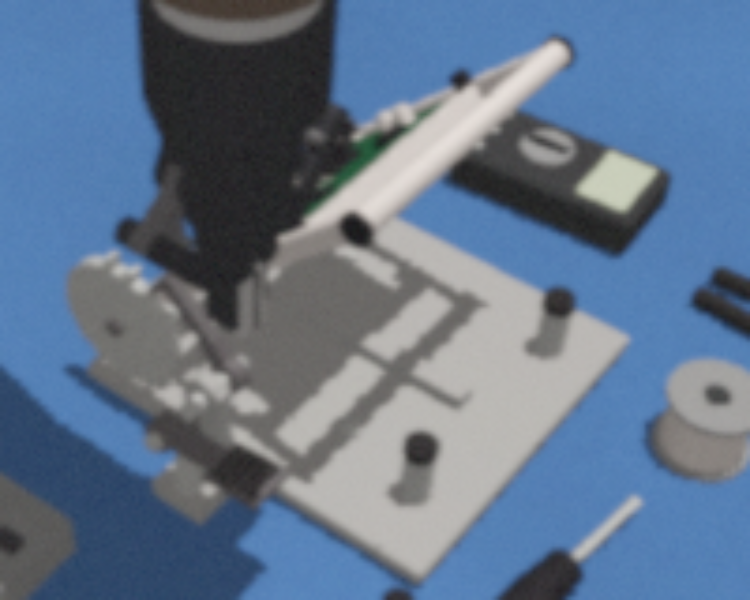

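View pics/wrist1.png

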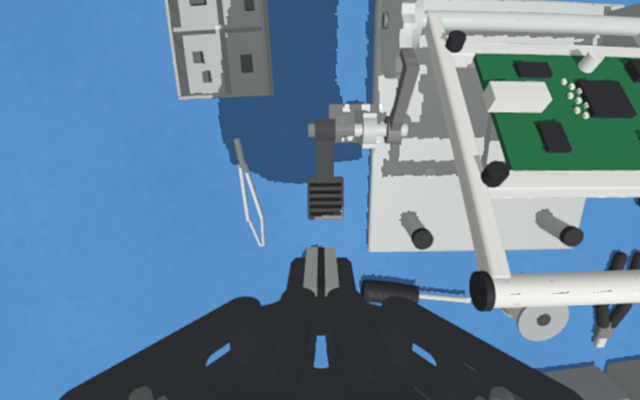

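View pics/side1.png

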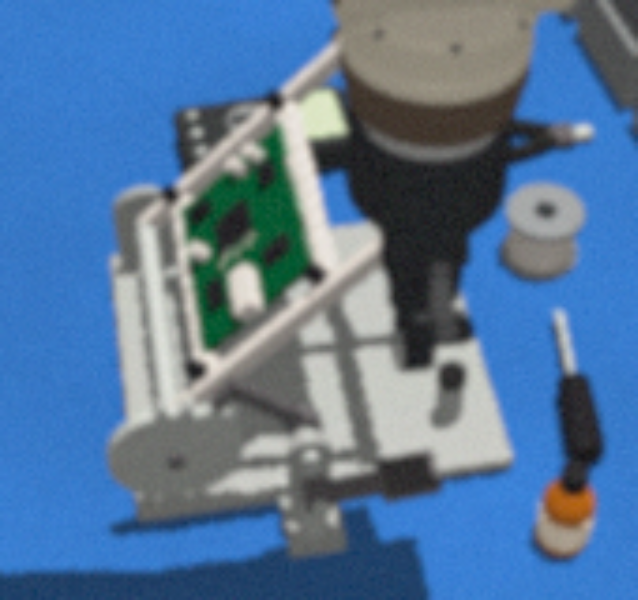

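Wrist view: the pedal centre is at (326,199), the bar's near end at (483,290) and the closed fingertips at (320,255). I'll turn the pedal and bar-end pixels into positions.

```bash
cat >> h.py <<'E'
def ray(c,uv,z):
    n=cv2.undistortPoints(np.array([[uv]],float),np.array(c["K"]),np.array(c["dist_coeffs"])).ravel()
    d=R.from_euler('xyz',c["orientation"],degrees=True).as_matrix()@np.r_[n,1]
    return c["origin"]+d*(z-c["origin"][2])/d[2]
E
python3 - <<'E'
from h import *
from workcell import viewer
c=viewer.camera("wrist")
for uv,z in [((326,199),.089),((483,290),.206),((370,250),.012),((454,41),.1)]: print(uv,ray(c,uv,z))
E
```

```text
(326, 199) [ 0.56528643 -0.08820144  0.089     ]
(483, 290) [ 0.58290973 -0.01401425  0.206     ]
(370, 250) [ 0.65462163 -0.04631939  0.012     ]
(454, 41) [0.45742844 0.01092674 0.1       ]
```

```bash
python3 -m handwheel '[[1,0.003,0,-0.03,0],[1,0.005,0,-0.06,0],[1,0.005,0,-0.085,0],[1,0.005,0,-0.095,0],[1,0.005,0,-0.095,0]]'
python3 -m handwheel '[[1,0,0,-0.004,0],[1,0,0,-0.008,0],[1,0,0,-0.012,0],[1,0,0,-0.016,0],[1,0,0,-0.016,0]]'
```

```text
time: 3.05
ee_pos: [0.5669, -0.092, 0.1077]
tcp_rot: [179.9, -0.1, 84.0]
wrist_force: [-0.4, -0.7, 1.0]
opening: -0.0
time: 3.55
ee_pos: [0.5667, -0.092, 0.0911]
tcp_rot: [180.0, -0.1, 84.0]
wrist_force: [0.1, 0.1, -0.1]
opening: 0.0003
```

```bash
python3 -m handwheel '[[1,0,0,-0.003,0],[1,0,0,-0.006,0],[1,0,0,-0.008,0],[1,0,0,-0.010,0],[1,0,0,-0.010,0]]'
python3 -m handwheel '[[1,0,0,-0.003,0],[1,0,0,-0.006,0],[1,0,0,-0.008,0],[1,0,0,-0.010,0],[1,0,0,-0.012,0]]'
```

```text
time: 4.05
ee_pos: [0.5664, -0.092, 0.0807]
tcp_rot: [180.0, -0.1, 84.0]
wrist_force: [0.4, 0.6, -0.3]
opening: -0.0
time: 4.55
ee_pos: [0.5664, -0.0919, 0.0687]
tcp_rot: [-180.0, -0.1, 84.0]
wrist_force: [-2.8, -0.1, 10.4]
opening: -0.0004
```

```bash
python3 -m handwheel '[[1,0,0,-0.002,0],[1,0,0,-0.003,0],[1,0,0,-0.003,0]]'
python3 - <<'E'
from workcell import viewer
import cv2
for n in ("scene","wrist"):
    a=viewer.camera(n)["color"]
    if n=="scene":a=cv2.resize(a[110:270,250:450],None,fx=3.75,fy=3.75)
    cv2.imwrite(f"pics/{n}2.png",a)
E
```

```text
time: 4.85
ee_pos: [0.5666, -0.092, 0.0683]
tcp_rot: [179.9, -0.1, 84.0]
wrist_force: [-7.6, 1.4, 18.4]
opening: -0.0004
```

View pics/scene2.png

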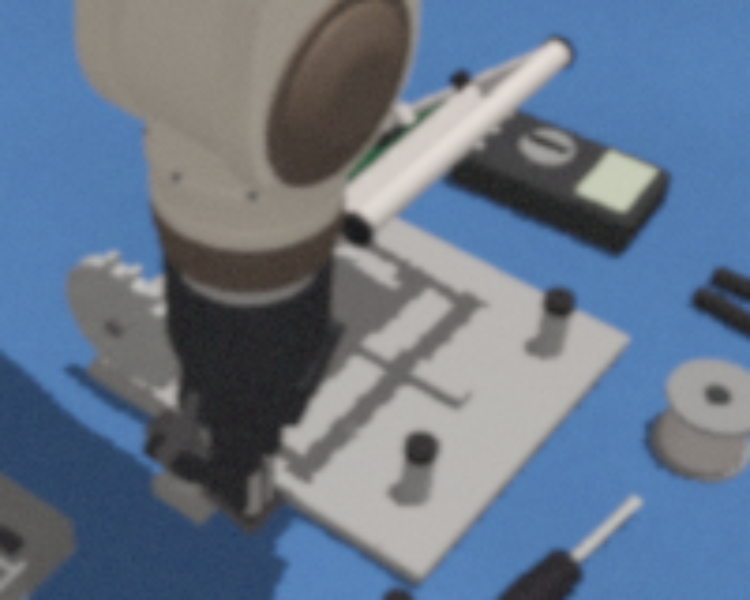

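View pics/wrist2.png

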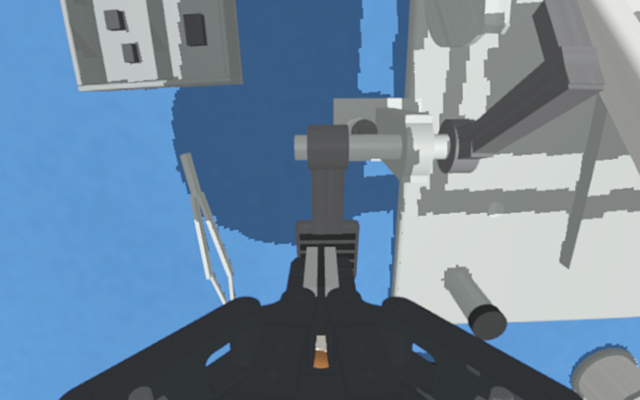

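The tips sit on the pedal and z has stalled at 0.068 with 18 N, so the pawl is at its stop. The frame is unmoved, with its near bar end still at (357,228) in the enlarged scene view. I'll back up and check that the pedal stays down.

```bash
python3 -m handwheel '[[1,0,0,0.02,0],[1,0,0,0.06,0],[1,0,0,0.10,0],[1,0,0,0.14,0],[1,0,0,0.18,0]]'
python3 - <<'E'
from workcell import viewer
from tri import *
cs={}
for n in ("scene","side","wrist"):
    cs[n]=viewer.camera(n);a=cs[n]["color"]
    if n=="scene":a=cv2.resize(a[110:270,250:450],None,fx=3.75,fy=3.75,interpolation=cv2.INTER_CUBIC)
    cv2.imwrite(f"pics/{n}3.png",a)
E
```

```text
time: 5.45
ee_pos: [0.5663, -0.0919, 0.2499]
tcp_rot: [179.9, -0.1, 84.0]
wrist_force: [0.7, 0.2, 0.2]
opening: 0.0
```

View pics/scene3.png

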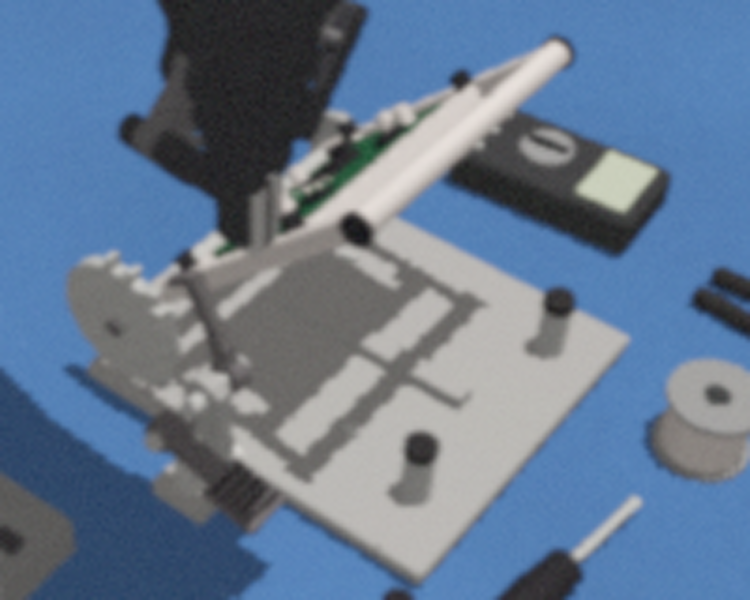

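View pics/wrist3.png

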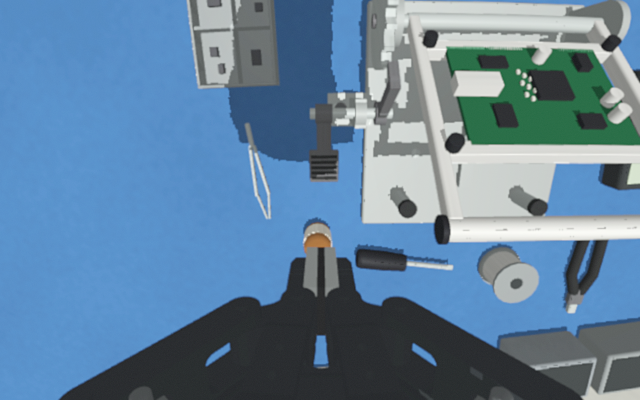

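The pedal has stayed down: in the enlarged scene view it moved from about (248,470) to (245,490). The frame is unmoved. Next I move over the bar's middle, at about (0.591, 0.078, 0.207).

```bash
python3 -m handwheel '[[1,0,0.02,0.03,0],[1,0.01,0.06,0.03,0],[1,0.02,0.10,0.03,0],[1,0.027,0.14,0.03,0],[1,0.027,0.17,0.02,0]]'
python3 -m handwheel '[[1,0,0,-0.01,0],[1,0,0,-0.015,0],[1,0,0,-0.02,0],[1,0,0,-0.025,0],[1,0,0,-0.025,0]]'
python3 - <<'E'
from workcell import viewer
import cv2
for n in ("scene","side","wrist"):
    a=viewer.camera(n)["color"]
    if n=="scene":a=cv2.resize(a[110:270,250:450],None,fx=3.75,fy=3.75)
    if n=="side":a=cv2.resize(a[105:265,230:400],None,fx=3.75,fy=3.75)
    cv2.imwrite(f"pics/{n}4.png",a)
E
```

```text
time: 6.1
ee_pos: [0.5951, 0.0801, 0.2704]
tcp_rot: [179.6, -0.1, 84.1]
wrist_force: [1.1, -0.3, -0.4]
opening: 0.0004
time: 6.6
ee_pos: [0.595, 0.079, 0.2448]
tcp_rot: [179.6, -0.1, 84.0]
wrist_force: [-0.3, -0.1, 0.4]
opening: 0.0003
```

View pics/scene4.png

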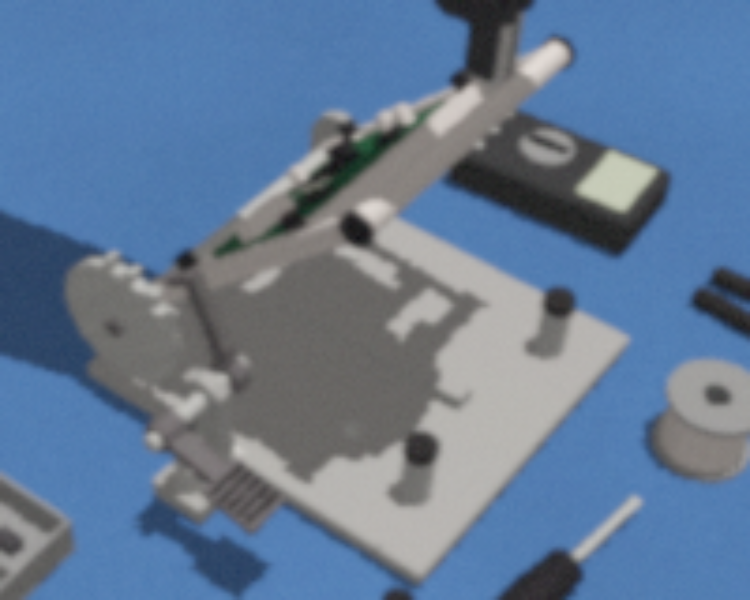

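View pics/wrist4.png

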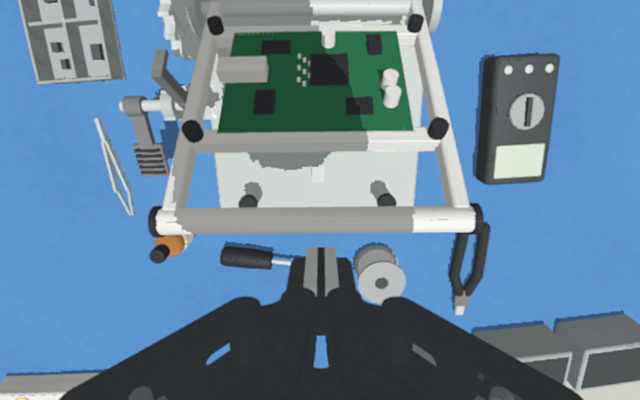

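```bash
python3 - <<'E'
from h import *
from workcell import viewer
c=viewer.camera("wrist")
for uv in [(157,221),(318,220),(478,219)]: print(ray(c,uv,.207))
E
```

```text
[ 0.57970842 -0.01810972  0.207     ]
[0.58899021 0.07847514 0.207     ]
[0.59849873 0.17415344 0.207     ]
```

```bash
python3 -m handwheel '[[1,0,0,-0.01,0],[1,0,0,-0.02,0],[1,-0.001,0,-0.026,0],[1,-0.001,0,-0.030,0],[1,0.002,0,-0.034,0]]'
python3 -m handwheel '[[1,0.005,0,-0.005,0],[1,0.008,-0.001,-0.010,0],[1,0.012,-0.001,-0.015,0],[1,0.016,-0.002,-0.020,0],[1,0.019,-0.002,-0.025,0]]'
```

```text
time: 7.3
ee_pos: [0.597, 0.0796, 0.212]
tcp_rot: [179.6, -0.1, 84.0]
wrist_force: [-1.4, -1.6, 3.3]
opening: 0.0001
time: 7.8
ee_pos: [0.6178, 0.0779, 0.1876]
tcp_rot: [179.3, -0.1, 84.1]
wrist_force: [4.5, 0.5, 7.2]
opening: -0.0
```

```bash
python3 -m handwheel '[[1,0.002,0,-0.006,0],[1,0.004,0,-0.012,0],[1,0.007,-0.001,-0.018,0],[1,0.009,-0.001,-0.024,0],[1,0.012,-0.001,-0.030,0]]'
python3 -m handwheel '[[1,0.002,0,-0.005,0],[1,0.004,0,-0.010,0],[1,0.006,-0.001,-0.015,0],[1,0.008,-0.001,-0.020,0],[1,0.010,-0.001,-0.025,0]]'
```

```text
time: 8.3
ee_pos: [0.6314, 0.0768, 0.1582]
tcp_rot: [179.2, -0.2, 84.0]
wrist_force: [3.4, -1.6, 5.3]
opening: 0.0003
time: 8.8
ee_pos: [0.6418, 0.0758, 0.1329]
tcp_rot: [179.1, -0.2, 84.0]
wrist_force: [1.6, 0.0, 3.7]
opening: 0.0002
```

```bash
python3 - <<'E'
from workcell import viewer
import cv2
for n in ("scene","side"):
    a=viewer.camera(n)["color"]
    if n=="scene":a=cv2.resize(a[110:270,250:450],None,fx=3.75,fy=3.75)
    if n=="side":a=cv2.resize(a[105:265,230:400],None,fx=3.75,fy=3.75)
    cv2.imwrite(f"pics/{n}5.png",a)
E
```

```text
(no output)
```

View pics/scene5.png

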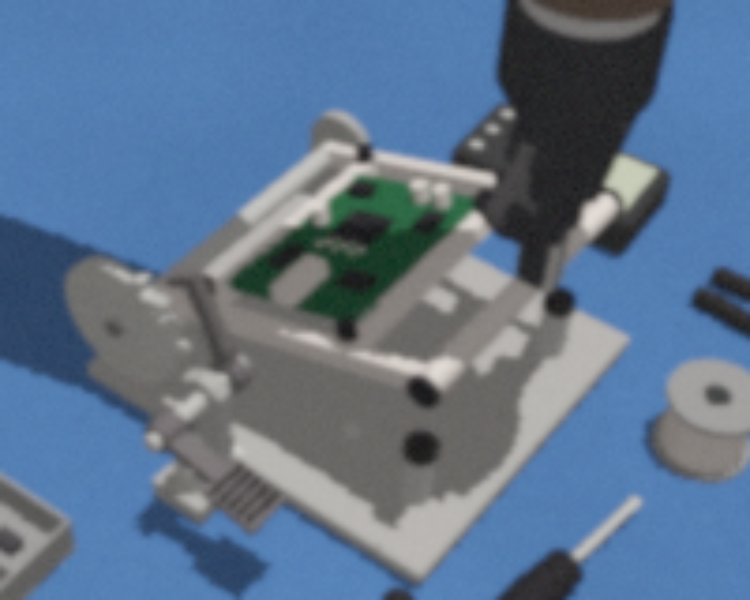

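The frame is coming down: its near bar end is now at (423,390) enlarged, and the pedal is still down. I'll carry on.

```bash
python3 -m handwheel '[[1,0.001,0,-0.006,0],[1,0.002,0,-0.012,0],[1,0.003,0,-0.018,0],[1,0.004,-0.001,-0.024,0],[1,0.004,-0.001,-0.030,0]]'
python3 -m handwheel '[[1,0,0,-0.004,0],[1,0.001,0,-0.008,0],[1,0.001,0,-0.012,0],[1,0.001,0,-0.015,0],[1,0.001,0,-0.018,0]]'
python3 -m handwheel '[[1,0,0,-0.002,0],[1,0,0,-0.004,0],[1,0,0,-0.006,0],[1,0,0,-0.008,0],[1,0,0,-0.008,0]]'
```

```text
time: 9.4
ee_pos: [0.6451, 0.0748, 0.1013]
tcp_rot: [179.3, -0.1, 84.0]
wrist_force: [2.5, -0.3, 2.8]
opening: 0.0
time: 9.9
ee_pos: [0.6463, 0.0746, 0.0832]
tcp_rot: [179.2, -0.1, 84.0]
wrist_force: [2.0, -0.2, 3.2]
opening: 0.0001
time: 10.4
ee_pos: [0.6465, 0.0747, 0.076]
tcp_rot: [179.2, -0.2, 84.0]
wrist_force: [-0.2, -0.5, 6.3]
opening: -0.0002
```

```bash
python3 -m handwheel '[[1,0,0,-0.002,0],[1,0,0,-0.003,0],[1,0,0,-0.004,0],[1,0,0,-0.004,0],[1,0,0,-0.004,0]]'
```

```text
time: 10.9
ee_pos: [0.6467, 0.0747, 0.0756]
tcp_rot: [179.0, -0.2, 84.0]
wrist_force: [-8.5, -1.5, 24.7]
opening: -0.0002
```

There's a hard stop at z 0.0756 with 25 N. The expected height for flat is 0.076, so the frame is on its rests. Backing off and looking.

```bash
python3 -m handwheel '[[1,0,0,0.01,0],[1,0,0,0.05,0],[1,0,0,0.10,0],[1,0,0,0.15,0],[1,0,0,0.20,0]]'
python3 -m handwheel '[[1,-0.02,0.04,0.02,0],[1,-0.04,0.08,0.03,0],[1,-0.06,0.12,0.03,0],[1,-0.08,0.16,0.03,0],[1,-0.08,0.16,0.03,0]]'
python3 - <<'E'
from workcell import viewer
import cv2
for n in ("scene","side","wrist"):
    a=viewer.camera(n)["color"];cv2.imwrite(f"pics/{n}6.png",a)
    if n=="scene":a=cv2.resize(a[110:270,250:450],None,fx=3.75,fy=3.75,interpolation=cv2.INTER_CUBIC)
    if n=="side":a=cv2.resize(a[105:265,230:400],None,fx=3.75,fy=3.75,interpolation=cv2.INTER_CUBIC)
    cv2.imwrite(f"pics/{n}6z.png",a)
E
```

```text
time: 11.4
ee_pos: [0.6458, 0.0748, 0.2772]
tcp_rot: [179.1, -0.2, 84.1]
wrist_force: [0.5, 0.2, 1.0]
opening: 0.0003
time: 11.9
ee_pos: [0.5633, 0.239, 0.3071]
tcp_rot: [179.2, -0.2, 84.3]
wrist_force: [0.5, 0.2, 0.6]
opening: -0.0001
```

View pics/scene6z.png

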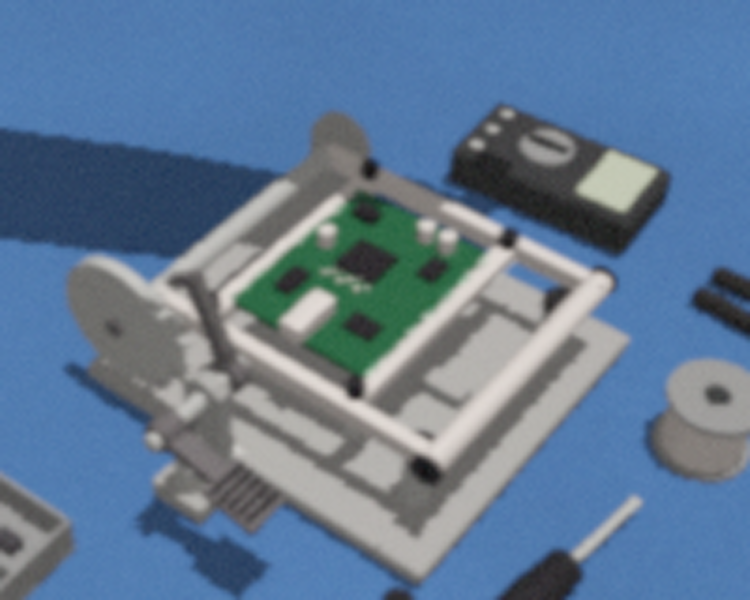

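View pics/side6z.png

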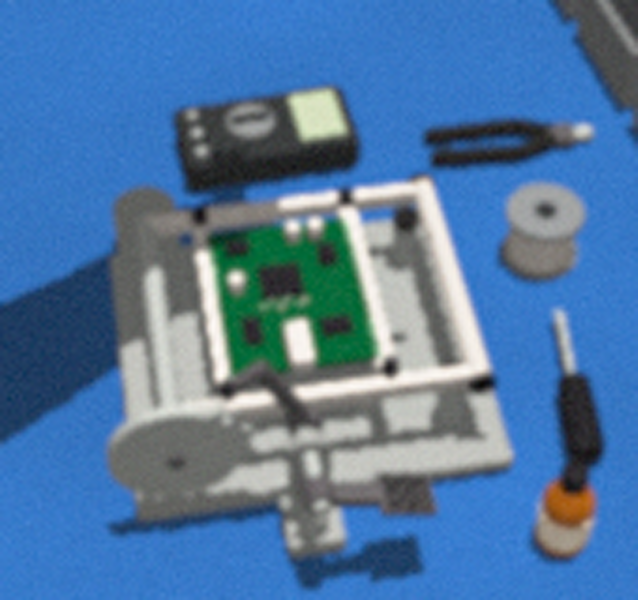

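View pics/scene6.png

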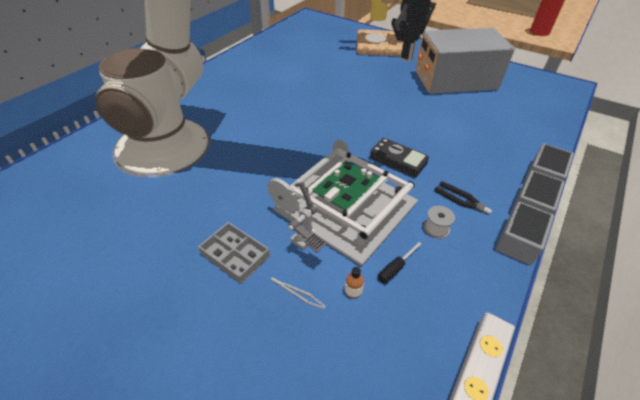

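The frame looks flat, the pedal is down at (247,492) enlarged, and the loose things are where they were. I'll check the bar and pedal heights by triangulation.

```bash
python3 - <<'E'
from tri import *
from workcell import viewer
cs=[viewer.camera(n) for n in("scene","side")]
for k,a,b in [("b-",(427,467),(483,383)),("b+",(605,280),(423,180)),("ped",(247,492),(409,492))]:
    print(k,*tri(cs,[np.array((250,110))+np.array(a)/3.75,np.array((230,105))+np.array(b)/3.75]))
E
```

```text
b- [ 0.63578302 -0.02294654  0.06934128] [-0.4  0.8 -0.2 -1.1]
b+ [0.65563122 0.16413004 0.06990176] [-0.1  0.2 -0.  -0.3]
ped [ 0.56505441 -0.08929754  0.06767149] [-0.6  1.1 -0.3 -1.4]
```

Bar ends are at z 0.069–0.070 (flat is 0.068) and the pedal is at 0.068 (fully out is 0.068). Handing in.

```bash
python3 -c "
from workcell import job_done; print(job_done())"
```

```text
the job is handed in; nothing more can be done
None
```

I pressed the pedal down with the shut gripper until it reached its stop (z 0.068, 18 N). It stayed down when I backed off. Then I pushed the bar down along its arc until it hit the rests (tip at z 0.0756, 25 N) and moved the arm clear. I handed the job in after about 12 s of robot time.

**Last checks:** the two camera views put the bar ends at z 0.069–0.070 m (0.068 is flat) and the pedal at 0.068 m (0.068 is pawl out). The bar's 1–2 mm excess is within the calibration and pixel error. In the pictures the loose things are where they started; I didn't measure them. The gripper stayed off the board, and no check failed or disagreed.

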